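Square a long bread board into the corner of the counter guard

TASK

Push the long wooden bread board, working at its two ends by turns, until it lies flush along the black rail of the glass counter guard, and hold it pressed there for a moment with about 6 N beyond its own drag. Then slide it along the rail until its left end meets the guard's short return, press it home there in the same way, and leave it flush along the rail with its end against the return. Never press more than about 15 N on the guard, whose rail is only clamped in slots and must not be shifted, and leave the mug, the jar and the flower pot alone.

Things in the scene. Friction and masses are not known exactly. Their poses are not given: they have to be found in the camera images.
- board: Long plain wooden bread board lying loose and flat: 340 long (its y) x 100 wide (its x) x 22 thick, 0.3 to 0.6 kg, drag on the counter 1.5 to 4.5 N; too wide to grasp. Origin: centre of its underside. x points across it, away from the robot, to the long edge that is to meet the rail; y along it to its left end, which is to meet the return; z up.
- board_left (a point): Left corner of the board's long edge that is to meet the rail: in the board's frame 50 mm along x, 170 mm along y, half-way up (11 mm above the counter).
- board_right (a point): Right corner of the same edge: 50 mm along x, -170 mm along y in the board's frame, 11 mm above the counter.
- mug_mid (a point): Bystander: white mug, 76 across, 85 high, at the left; point half-way up on its axis.
- jar_mid (a point): Bystander: amber glass jar, 84 across, 130 high, at the right; point half-way up on its axis.
- pot_mid (a point): Bystander: empty terracotta flower pot, 90 across, 75 high, at the left beside the return; point half-way up on its axis.
- guard: The two steel foot plates of the low L-shaped counter guard, screwed down on the customers' side. The guard itself is bolted to them through slots and varies each time: its rail's inner face up to 15 mm nearer or farther than this origin and up to 1.7 degrees askew, the whole up to 10 mm to left or right, so it must be felt. x: away from the robot, y: left, along the nominal rail, z up.
- rail_mid (a point): Fixed on the feet, 17 mm above the guard's origin: nominal middle of the rail's inner face. Rail: black steel, 440 long, 34 high, 4 thick, glass lip behind it to 82 high, flat leg outside. At its left end, 220 mm from its middle, the return, of like section, stands square to it and runs 130 towards the robot. Rigid: close up slowly, about 12 mm/s, with a force stop.

How it is judged:
By the outcome, as a careful person would: the job done as asked, in the order asked, and still so for the second after the job is handed in, with the robot touching nothing.
It also fails if it takes over 72 s, if anything falls off the work surface, if the arm or the gripper's body presses on something with over 40 N, if the wrist force passes 120 N, or if a joint passes its speed limit or range.

ROBOT

A 7-joint arm with a two-finger parallel gripper is mounted at the origin on the work surface. World frame = base frame: x ahead of the robot, y to its left, z up, the work surface at z = 0. Lengths are in mm, angles in rad, forces in N, time in s.
With the tool pointing down it reaches from about 350 to 900 mm from the base axis. Payload 7.2 kg.
Tool frame: the origin (TCP) lies on the mounting face of the last link; the fingertips stand 182 mm ahead of it and the grasp point (between the pads) lies 163 mm ahead of it; x points along the fingers, y is the direction in which the jaws open and shut, and the axes are right-handed (so a half turn about x gives the same grasp; the last joint's range is limited). The gripper opens to 88 mm and grips with 3 to 60 N. Pads are 20 mm wide; open, the fingers measure 115 mm over their backs; the gripper's body (75 mm by 178 mm) begins 61 mm behind the grasp point.
Start: joints at [-1.244, 0.411, -0.013, 1.596, 0.006, 1.134, -0.082], TCP at [240.398, 576.916, 404.653] pointing down, gripper open.
Joint ranges: [-2.95, 2.95], [-0.29, 1.99], [-1.47, 1.44], [0.14, 2.54], [-1.03, 4.17], [0.13, 1.85], [-2.86, 2.86]. Speed limits (rad/s): [2.39, 2.39, 3.01, 3.01, 3.14, 3.14, 3.14].

INTERFACE

Orientations are given as [roll, pitch, yaw] about the fixed x, y, z axes, in that order (R = Rz(yaw) Ry(pitch) Rx(roll)).
In Python, from station import read_state, cams, ticket gives the robot as it stands.
- The arm moves only by the tool apply_moves, never from a script. Its argument "deltas" is a list that holds one entry, the list of rows, each a list of 7 numbers: the shift along the tool's x, y, z in m, then the turn, a rotation vector about the tool's x, y, z in degrees, then the closure, from 0 (fully open) to 1 (shut). A call has 1 to 8 rows; each row is the pose to reach, as a shift and turn from the pose commanded when the call began, along the tool's axes at that moment; what a row does not reach only later rows make up. A row lasts 1/8 s, in which the tool goes at most 62.5 mm and 10.7 degrees, less where a joint would pass 70% of its speed; a pose out of reach is approached as far as the arm can. A call with a gripper value outside its range is refused whole. The fingers move at their own pace and stop on an object; "force" is the grip in N (left out, the last holds). Time passes only in rows, so rows that repeat a pose let the fingers close. It gives the time, the measured TCP pose, the force and the opening at its end, in the units of the state.
- read_state(): the state, without advancing time (a new reading comes with each control period).
- cams.grab_frame(name): name is "side" or "top" or "wrist"; returns (picture, depth): 420x560x3 uint8, red, green, blue; 420x560 float32, mm along the optical axis (not along the pixel's ray), 0 where there is no reading.
- cams.calibration(name): a dict with "fx", "fy", "cx", "cy" (pixels), "origin" and "rotation" of the camera in the world. Camera axes: x right, y down, z forward; pixel columns grow to the right and rows downward; lengths in mm; the calibration is good to about 2 mm. A picture is of the moment at which its call begins: read the wrist's pose just before it. calibration takes no time and is no camera call; for the wrist camera it gives the pose at the moment of the call.
- ticket.finish_job(): hands the job in, once; it reports no verdict.
The state is a dict: "clock": time; "q": joint angles; "qvel": joint speeds; "effort": joint torques, N m; "eef_pos": TCP position; "eef_rot": TCP orientation; "wrist_force": force on the tool from outside, world axes, zero at the start; "ft_torque": the same for the moment, N m; "width": opening from 0.0 (shut) to 1.0 (fully open).
Only numpy, scipy, OpenCV 4.12 (cv2) and the standard library are available. Lean on these libraries where they do the work, as an engineer would, in place of code of your own. Each camera call takes 0.05 s, during which the arm holds its last target.

## Working session

There is one attempt and no reset: what is moved stays moved. The work goes in short steps, Python scripts to look and compute and a tool call to move; the robot and the scene stay as the last step left them, time stands still between calls to the robot, and variables do not carry over. Pictures are saved under pics/ and viewed, and the job is handed in when it is done.

Besides the shell and the picture viewer there is one more tool, called after "Request:" by a JSON object that holds its "api" and its "payload", one argument or row to a line. apply_moves: Moves the arm, as the interface text tells. Its arguments: {"type":"object","properties":{"deltas":{"type":"array","items":{"type":"array","items":{"type":"array","items":{"type":"number"}}}},"force":{"type":"number"}},"required":["deltas"]}

```bash
mkdir -p pics; ls
python3 - <<'E'
from station import read_state,cams
import cv2,numpy as np
s=read_state()
print({k:np.round(v,3) for k,v in s.items()})
for n in("top","side"):
    p,d=cams.grab_frame(n); cv2.imwrite(f"pics/{n}0.png",p[:,:,::-1]); np.save(f"pics/{n}0.npy",d)
    print(n,cams.calibration(n))
E
```

```text
pics
{'clock': np.float64(0.0), 'q': array([-1.244,  0.412, -0.013,  1.597,  0.006,  1.134, -0.082]), 'qvel': array([-0.002, -0.001, -0.001, -0.001, -0.001, -0.001, -0.001]), 'effort': array([-1.0000e-03, -5.8796e+01,  6.4100e-01, -2.9108e+01, -5.4000e-02,
        1.8000e-02,  0.0000e+00]), 'eef_pos': array([240.322, 576.705, 403.815]), 'eef_rot': array([-1.498,  1.569, -1.893]), 'wrist_force': array([-0.238,  0.554,  0.378]), 'ft_torque': array([-0.011,  0.012,  0.005]), 'width': np.float64(0.998)}
top {'fx': 483.2976833031357, 'fy': 483.2976833031357, 'cx': 276.22860903149933, 'cy': 212.57471080696155, 'origin': array([ 230.81415482,  -18.85710743, 1624.06468375]), 'rotation': array([-2.97266048,  0.01844137, -1.59160283])}
side {'fx': 452.15192390661645, 'fy': 452.15192390661645, 'cx': 278.0148528444341, 'cy': 209.9735830639657, 'origin': array([  88.09239904, -756.95631525, 1013.36159298]), 'rotation': array([-2.40569383, -0.01762847, -0.45562082])}
```

View pics/top0.png

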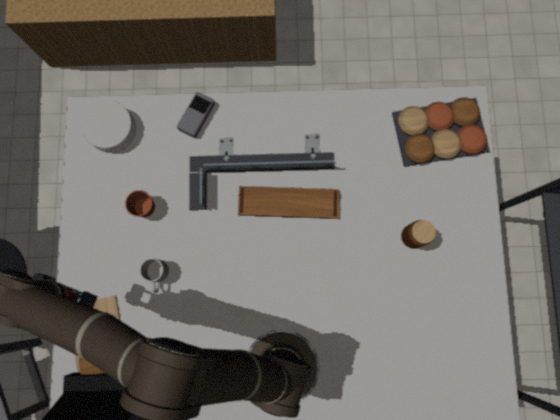

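View pics/side0.png

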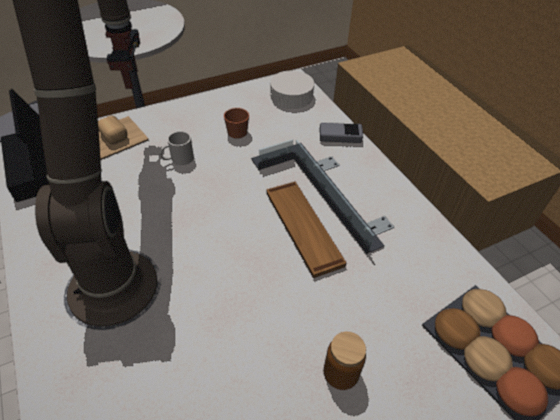

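```bash
cat > h.py <<'E'
import numpy as np,cv2
from scipy.spatial.transform import Rotation as R
from station import read_state,cams
def cloud(d,c):
    v,u=np.mgrid[:d.shape[0],:d.shape[1]]
    P=np.stack([(u-c['cx'])/c['fx']*d,(v-c['cy'])/c['fy']*d,d],-1)
    return P@R.from_euler('xyz',c['rotation']).as_matrix().T+c['origin']
def ray(c,u,v,z):
    r=R.from_euler('xyz',c['rotation']).as_matrix()@np.array([(u-c['cx'])/c['fx'],(v-c['cy'])/c['fy'],1])
    return c['origin']+r*(z-c['origin'][2])/r[2]
E
python3 - <<'E'
from h import *
for n in("top","side"):
    d=np.load(f"pics/{n}0.npy");c=cams.calibration(n);p=cv2.imread(f"pics/{n}0.png")
    W=cloud(d,c); ok=d>0
    hs=cv2.cvtColor(p,cv2.COLOR_BGR2HSV)
    # table
    reg=ok&(W[...,0]>300)&(W[...,0]<800)&(abs(W[...,1])<400)
    z=W[reg][:,2]; print(n,'table z',np.median(z),np.std(z[abs(z)<15]))
    m=reg&(hs[...,1]>90)&(W[...,2]>8)&(W[...,2]<40)
    k,l,st,ce=cv2.connectedComponentsWithStats(m.astype(np.uint8))
    for i in range(1,k):
        if st[i,4]>150:
            q=W[l==i]; r=cv2.minAreaRect(q[:,:2].astype(np.float32)); print('blob',st[i],q.mean(0).round(1),r, cv2.boxPoints(r).round(1).tolist())
    # guard: high
    g=reg&(W[...,2]>20)&(hs[...,1]<90)&(W[...,0]>500)&(W[...,1]<320)
    q=W[g]; print('guard',len(q),q.min(0).round(),q.max(0).round())
    np.save(f'pics/{n}_g.npy',q)
E
```

```text
top table z 0.2698227377539979 4.4626776443349145
blob [ 239  187  100   31 2799] [540.1 -37.8  21.1] ((541.26513671875, -36.91178894042969), (335.9913330078125, 98.91267395019531), 86.77690124511719) [[482.3999938964844, -201.89999389648438], [581.2000122070312, -207.39999389648438], [600.0999755859375, 128.0], [501.29998779296875, 133.60000610351562]]
guard 1353 [ 503. -206.   20.] [800. 318.  93.]
side table z 1.6831456825193527 2.5720629385699874
blob [ 267  182   79   95 3217] [538.  -54.5  22.5] ((540.9791259765625, -37.571502685546875), (338.8012390136719, 99.46498107910156), 86.65901947021484) [[481.5, -203.8000030517578], [580.7999877929688, -209.60000610351562], [600.5, 128.60000610351562], [501.20001220703125, 134.39999389648438]]
guard 2482 [ 511. -203.   20.] [799. 319.  88.]
```

Run:
```python
from h import *
for n,(a,b,e,f) in dict(top=(180,350,120,225),side=(240,400,130,290)).items():
    p=cv2.imread(f"pics/{n}0.png")[e:f,a:b]; cv2.imwrite(f"pics/{n}_crop.png",cv2.resize(p,None,fx=4 if n=='top' else 3.7,fy=4 if n=='top' else 3.7,interpolation=cv2.INTER_CUBIC))
d=np.load("pics/top0.npy");c=cams.calibration("top");W=cloud(d,c)
for u in(200,215,230,250,270,290,310,325):
    print(u,[(v,*W[v,u].round().astype(int).tolist()) for v in range(150,176,1)])
```

```text
200 [(150, 736, 267, 1), (151, 734, 267, -1), (152, 731, 268, -4), (153, 725, 267, 2), (154, 724, 268, -4), (155, 719, 267, 0), (156, 711, 265, 14), (157, 709, 265, 9), (158, 705, 265, 11), (159, 704, 267, 2), (160, 700, 266, 3), (161, 695, 266, 8), (162, 692, 266, 6), (163, 688, 266, 7), (164, 686, 267, 0), (165, 680, 266, 8), (166, 677, 266, 7), (167, 674, 266, 6), (168, 650, 253, 81), (169, 647, 253, 81), (170, 644, 253, 79), (171, 639, 252, 85), (172, 636, 253, 80), (173, 634, 253, 78), (174, 629, 252, 82), (175, 626, 253, 81)]
215 [(150, 736, 215, -2), (151, 733, 215, -5), (152, 730, 216, -6), (153, 724, 215, 1), (154, 722, 215, -3), (155, 715, 213, 8), (156, 710, 213, 12), (157, 707, 213, 10), (158, 704, 214, 7), (159, 700, 213, 10), (160, 699, 214, 2), (161, 694, 214, 4), (162, 688, 213, 13), (163, 680, 210, 31), (164, 664, 204, 75), (165, 658, 203, 84), (166, 660, 205, 66), (167, 656, 205, 65), (168, 660, 209, 39), (169, 657, 210, 35), (170, 656, 211, 27), (171, 655, 212, 18), (172, 654, 214, 7), (173, 653, 215, -2), (174, 646, 213, 13), (175, 646, 215, -1)]
230 [(150, 732, 1
[... 2525 characters left out ...]
, 9), (170, 654, -114, 3), (171, 651, -114, 0), (172, 648, -114, -1), (173, 644, -114, 0), (174, 641, -114, -2), (175, 639, -114, -7)]
325 [(150, 726, -169, -3), (151, 723, -169, -4), (152, 717, -168, 4), (153, 711, -168, 11), (154, 708, -168, 8), (155, 705, -168, 8), (156, 701, -167, 11), (157, 699, -168, 3), (158, 694, -167, 9), (159, 690, -167, 8), (160, 666, -160, 81), (161, 663, -160, 82), (162, 661, -161, 75), (163, 660, -161, 68), (164, 661, -162, 51), (165, 661, -163, 40), (166, 659, -164, 32), (167, 658, -165, 22), (168, 656, -165, 17), (169, 656, -166, 5), (170, 653, -166, 3), (171, 648, -166, 7), (172, 644, -165, 10), (173, 645, -167, -8), (174, 639, -166, 2), (175, 636, -165, 1)]
```

View pics/top_crop.png

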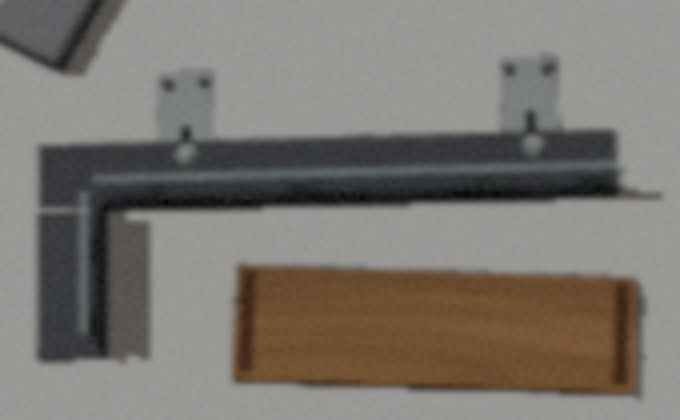

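View pics/side_crop.png

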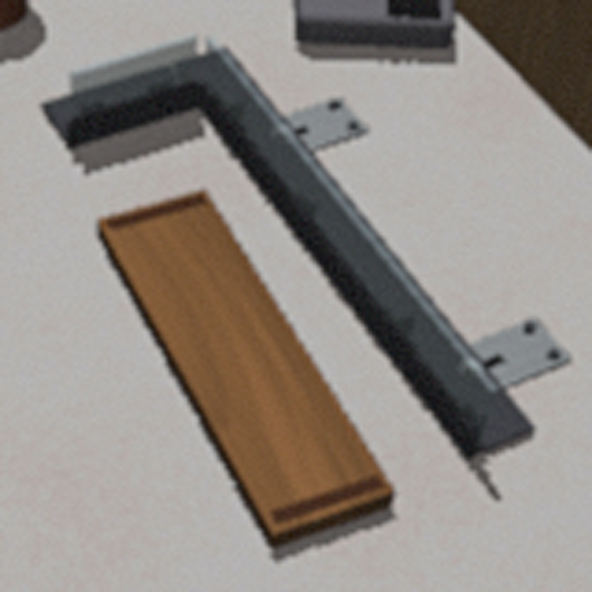

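Run:
```python
from h import *
s=read_state();M=R.from_euler('xyz',s['eef_rot']).as_matrix();print(M.round(3))
c=cams.calibration('top');d=np.load("pics/top0.npy");W=cloud(d,c)
for v in(180,190,200,207): print(v,[(u,*W[v,u].round().astype(int).tolist()) for u in range(194,216)])
for v in(164,): print(v,[(u,*W[v,u].round().astype(int).tolist()) for u in range(328,338)])
# rail lip front top fit: points z>70 x edge
for n in("top","side"):
    d=np.load(f"pics/{n}0.npy");W=cloud(d,cams.calibration(n))
    for lo,hi in((8,20),(20,30)):
        m=(d>0)&(W[...,2]>lo)&(W[...,2]<hi)&(W[...,0]>640)&(W[...,0]<672)&(W[...,1]>-180)&(W[...,1]<190)
        q=W[m];
        f=np.polyfit(q[:,1],q[:,0],1);r=q[:,0]-np.polyval(f,q[:,1]);k=abs(r)<4;f=np.polyfit(q[k,1],q[k,0],1);print(n,lo,len(q),f,r.std())
    for lo,hi in((5,34),):
        m=(d>0)&(W[...,2]>lo)&(W[...,2]<hi)&(W[...,0]>535)&(W[...,0]<640)&(W[...,1]>205)&(W[...,1]<262)
        q=W[m];print(n,'ret',len(q),np.percentile(q[:,1],[0,5,25,50,75,100]) if len(q) else 0)
```

```text
[[-0.     0.385  0.923]
 [-0.001  0.923 -0.385]
 [-1.    -0.001  0.   ]]
180 [(194, 626, 285, 14), (195, 628, 283, 7), (196, 627, 279, 8), (197, 627, 276, 8), (198, 627, 272, 9), (199, 628, 269, 4), (200, 609, 253, 80), (201, 610, 250, 78), (202, 611, 247, 71), (203, 615, 247, 56), (204, 621, 248, 30), (205, 619, 243, 37), (206, 625, 244, 14), (207, 628, 242, 0), (208, 627, 238, 4), (209, 628, 236, -1), (210, 628, 232, -1), (211, 626, 227, 8), (212, 627, 224, 5), (213, 629, 222, -6), (214, 628, 218, -2), (215, 630, 216, -10)]
190 [(194, 592, 285, 11), (195, 592, 282, 9), (196, 590, 277, 18), (197, 592, 275, 10), (198, 591, 271, 15), (199, 591, 267, 14), (200, 575, 252, 81), (201, 576, 249, 78), (202, 576, 246, 78), (203, 581, 247, 54), (204, 586, 247, 32), (205, 585, 243, 36), (206, 589, 243, 17), (207, 592, 242, 4), (208, 593, 239, 1), (209, 593, 235, -1), (210, 593, 232, -3), (211, 592, 228, 1), (212, 593, 225, -3), (213, 592, 221, 0), (214, 592, 218, 2), (215, 591, 214, 7)]
200 [(194, 558, 286, 6), (195, 556, 281, 13), (196, 558, 279, 5), (197, 558, 275, 6), (198, 557, 272, 9), (1
[... 772 characters left out ...]
534, 219, -7), (215, 533, 215, -2)]
164 [(328, 659, -172, 56), (329, 660, -176, 52), (330, 662, -180, 46), (331, 661, -183, 49), (332, 659, -185, 55), (333, 659, -189, 55), (334, 659, -192, 54), (335, 662, -197, 44), (336, 674, -205, 1), (337, 675, -209, -6)]
top 8 109 [-1.79899410e-03  6.56012569e+02] 2.0661814484281495
top 20 101 [-3.40258859e-03  6.56876505e+02] 1.9973333060805343
top ret 76 [206.86506009 219.49652246 242.04249862 243.29451156 244.14507451
 260.45347304]
side 8 216 [-7.39362557e-04  6.58170654e+02] 1.1765292247695085
side 20 168 [-1.23914650e-03  6.58289516e+02] 1.222551323437585
side ret 208 [205.90272931 226.40533171 243.0774377  244.81205889 246.51148435
 252.12049759]
```

Request:
{"api": "apply_moves", "payload": {
  "deltas": [
    [[0.007,-0.044,0.035,-9,0,0,1],[0.014,-0.088,0.07,-18,0,0,1],[0.021,-0.132,0.105,-22.6,0,0,1],[0.028,-0.176,0.14,-22.6,0,0,1],[0.035,-0.22,0.175,-22.6,0,0,1],[0.042,-0.264,0.21,-22.6,0,0,1],[0.05,-0.308,0.245,-22.6,0,0,1],[0.06,-0.352,0.28,-22.6,0,0,1]]
  ],
  "force": 40
}}

```text
clock: 1.1
eef_pos: [363.6, 142.5, 344.6]
eef_rot: [0.632, 1.57, 0.631]
wrist_force: [0.7, 0.5, -1.1]
width: 0.132
```

Run:
```python
from h import *
s=read_state();M=R.from_euler('xyz',s['eef_rot']).as_matrix();print(M.round(4),s)
```

```text
[[ 6.e-04  2.e-04  1.e+00]
 [ 4.e-04  1.e+00 -2.e-04]
 [-1.e+00  4.e-04  6.e-04]] {'clock': 1.1, 'q': array([-0.63759584,  0.07591061,  0.14817687,  2.204783  , -0.01489839,
        0.86105171,  1.09046209]), 'qvel': array([ 0.65813754, -0.02586848,  0.46936347,  0.2653297 , -0.04465482,
       -0.24278431,  1.14832027]), 'effort': array([ -4.75980297, -30.48277974,  -1.69710036, -23.66870642,
        -0.03513003,   0.81618553,  -1.9872833 ]), 'eef_pos': array([363.63020156, 142.48395111, 344.5532544 ]), 'eef_rot': array([0.63154665, 1.5700581 , 0.63135134]), 'wrist_force': array([ 0.65628427,  0.46629272, -1.06770279]), 'ft_torque': array([ 0.08457814, -0.04168616, -0.01608251]), 'width': 0.13248637836520993}
```

Request:
{"api": "apply_moves", "payload": {
  "deltas": [
    [[0.01,-0.055,0.015,0,0,0,1],[0.02,-0.11,0.03,0,0,0,1],[0.035,-0.165,0.045,0,0,0,1],[0.05,-0.22,0.06,0,0,0,1],[0.065,-0.27,0.075,0,0,0,1],[0.09,-0.304,0.085,0,0,0,1],[0.13,-0.314,0.087,0,0,0,1],[0.153,-0.314,0.087,0,0,0,1]]
  ]
}}

```text
clock: 2.1
eef_pos: [449.8, -170.8, 189.7]
eef_rot: [-3.07, 1.569, -3.072]
wrist_force: [-0.1, 0.1, 0.5]
width: 0.006
```

Run:
```python
from h import *
p,d=cams.grab_frame("side"); cv2.imwrite("pics/s1.png",p[:,:,::-1])
s=read_state();print(s['clock'],s['eef_pos'],s['wrist_force'],s['width'],s['q'])
```

```text
2.15 [ 449.05618561 -169.8571352   187.84340195] [-0.108567    0.87325514 -1.21463425] 0.004337408247127714 [ 0.01225497  0.50433113  0.31232402  2.14096367 -0.29101687  0.54074163
  2.10932426]
```

View pics/s1.png

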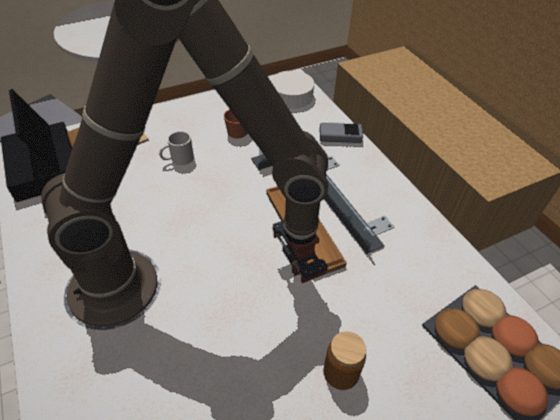

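Request:
{"api": "apply_moves", "payload": {
  "deltas": [
    [[-0.006,0,0.008,0,0,0,1],[-0.006,0,0.015,0,0,0,1],[-0.006,0,0.02,0,0,0,1],[-0.006,0,0.024,0,0,0,1],[-0.006,0,0.028,0,0,0,1],[-0.006,0,0.032,0,0,0,1],[-0.006,0,0.036,0,0,0,1],[-0.006,0,0.04,0,0,0,1]]
  ]
}}

```text
clock: 3.15
eef_pos: [490.5, -169.9, 197.6]
eef_rot: [-3.004, 1.571, -3.005]
wrist_force: [-1.4, -1.4, 0.9]
width: 0.007
```

Run:
```python
from h import *
s=read_state();print(s['clock'],s['eef_pos'],s['wrist_force'],s['ft_torque'])
```

```text
3.15 [ 490.53148918 -169.87231679  197.57997567] [-1.39815396 -1.3670778   0.86741234] [-0.27253705  0.48624882 -0.02092628]
```

Request:
{"api": "apply_moves", "payload": {
  "deltas": [
    [[0,0,0.004,0,0,0,1],[0,0,0.008,0,0,0,1],[0,0,0.012,0,0,0,1],[0,0,0.016,0,0,0,1],[0,0,0.02,0,0,0,1],[0,0,0.02,0,0,0,1]]
  ]
}}

```text
clock: 3.9
eef_pos: [510.9, -169.6, 197.7]
eef_rot: [-0.067, 1.57, -0.067]
wrist_force: [0.1, 0.0, 0.1]
width: 0.009
```

```bash
cat > look.py <<'E'
from h import *
import sys
s=read_state();print(s['clock'],s['eef_pos'].round(2),s['wrist_force'].round(2),s['ft_torque'].round(3))
for n in("top","side"):
    p,d=cams.grab_frame(n);c=cams.calibration(n); cv2.imwrite(f"pics/{n}{sys.argv[1]}.png",p[:,:,::-1]); np.save(f"pics/{n}{sys.argv[1]}.npy",d)
    W=cloud(d,c); hs=cv2.cvtColor(p[:,:,::-1].copy(),cv2.COLOR_BGR2HSV)
    m=(d>0)&(hs[...,1]>90)&(W[...,2]>8)&(W[...,2]<40)&(W[...,0]>430)&(W[...,0]<700)&(W[...,1]>-230)&(W[...,1]<262)
    k,l,st,ce=cv2.connectedComponentsWithStats(m.astype(np.uint8)); i=[j for j in range(1,k) if st[j,4]>80]
    q=W[np.isin(l,i)]; r=cv2.minAreaRect(q[:,:2].astype(np.float32)); print(n,[st[j,4] for j in i],r); print(cv2.boxPoints(r).round(1).tolist())
s=read_state();print(s['clock'],s['eef_pos'].round(2),s['wrist_force'].round(2),s['ft_torque'].round(3))
E
python3 look.py 2
```

```text
3.9 [ 510.93 -169.59  197.67] [0.06 0.   0.13] [ 0.052  0.056 -0.067]
top [np.int32(2092)] ((554.7769165039062, -5.5482330322265625), (98.881591796875, 286.5729064941406), 6.002204895019531)
[[490.6000061035156, 131.8000030517578], [520.5999755859375, -153.1999969482422], [618.9000244140625, -142.89999389648438], [589.0, 142.10000610351562]]
side [np.int32(1141), np.int32(168)] ((557.8601684570312, -30.199951171875), (98.07989501953125, 339.482177734375), 6.401321887969971)
[[490.20001220703125, 133.0], [528.0999755859375, -204.39999389648438], [625.5, -193.39999389648438], [587.7000122070312, 144.0]]
4.0 [ 510.68 -169.58  197.71] [-0.2   0.8  -0.63] [-0.012 -0.012  0.024]
```

View pics/side2.png

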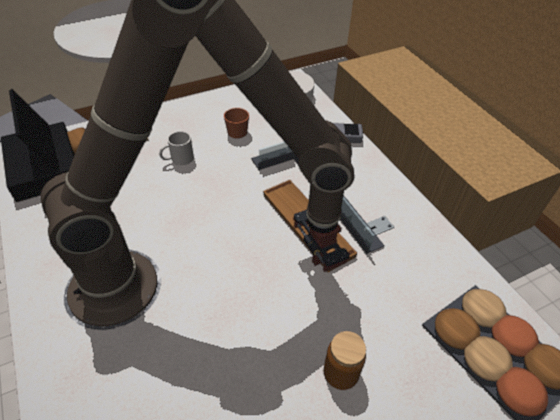

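Request:
{"api": "apply_moves", "payload": {
  "deltas": [
    [[0,0.01,-0.02,0,0,0,1],[0,0.065,-0.036,0,0,0,1],[0,0.125,-0.036,0,0,0,1],[0,0.185,-0.036,0,0,0,1],[0,0.24,-0.036,0,0,0,1],[0,0.265,-0.034,0,0,0,1],[0,0.265,-0.029,0,0,0,1],[0,0.265,-0.024,0,0,0,1]]
  ]
}}

```text
clock: 5.0
eef_pos: [486.5, 94.6, 197.7]
eef_rot: [-2.78, 1.57, -2.781]
wrist_force: [-2.8, 0.9, 0.3]
width: 0.004
```

Request:
{"api": "apply_moves", "payload": {
  "deltas": [
    [[0,0,0.005,0,0,0,1],[0,0,0.01,0,0,0,1],[0,0,0.015,0,0,0,1],[0,0,0.02,0,0,0,1],[0,0,0.025,0,0,0,1],[0,0,0.03,0,0,0,1],[0,0,0.035,0,0,0,1],[0,0,0.039,0,0,0,1]]
  ]
}}

```text
clock: 6.0
eef_pos: [525.8, 95.3, 197.6]
eef_rot: [-0.11, 1.571, -0.111]
wrist_force: [-1.5, 0.2, 0.1]
width: 0.008
```

```bash
python3 look.py 3
```

```text
6.0 [525.82  95.28 197.62] [-1.51  0.25  0.09] [0.194 0.37  0.011]
top [np.int32(1963)] ((573.263671875, -74.32652282714844), (264.0020751953125, 98.74634552001953), 86.44402313232422)
[[515.7999877929688, -203.0], [614.4000244140625, -209.10000610351562], [630.7000122070312, 54.400001525878906], [532.2000122070312, 60.5]]
side [np.int32(2847)] ((577.068359375, -40.94752502441406), (336.08984375, 98.92741394042969), 85.90425109863281)
[[515.7000122070312, -205.0], [614.4000244140625, -212.10000610351562], [638.4000244140625, 123.0999984741211], [539.7000122070312, 130.1999969482422]]
6.1 [526.07  95.18 197.7 ] [-0.27  0.27 -0.55] [ 0.056  0.012 -0.007]
```

Request:
{"api": "apply_moves", "payload": {
  "deltas": [
    [[0,-0.008,-0.02,0,0,0,1],[0,-0.06,-0.03,0,0,0,1],[0,-0.12,-0.03,0,0,0,1],[0,-0.18,-0.03,0,0,0,1],[0,-0.235,-0.03,0,0,0,1],[0,-0.26,-0.028,0,0,0,1],[0,-0.26,-0.023,0,0,0,1],[0,-0.26,-0.018,0,0,0,1]]
  ]
}}

```text
clock: 7.1
eef_pos: [507.8, -163.8, 197.6]
eef_rot: [1.686, 1.57, 1.687]
wrist_force: [-1.0, -0.0, 0.4]
width: 0.004
```

Request:
{"api": "apply_moves", "payload": {
  "deltas": [
    [[0,0,0.005,0,0,0,1],[0,0,0.01,0,0,0,1],[0,0,0.015,0,0,0,1],[0,0,0.019,0,0,0,1],[0,0,0.023,0,0,0,1],[0,0,0.025,0,0,0,1]]
  ]
}}

```text
clock: 7.85
eef_pos: [532.6, -164.7, 197.6]
eef_rot: [0.036, 1.571, 0.036]
wrist_force: [-1.8, -0.3, -0.1]
width: 0.002
```

```bash
python3 look.py 4
```

```text
7.85 [ 532.64 -164.74  197.59] [-1.84 -0.26 -0.07] [-0.037  0.288  0.015]
top [np.int32(1981)] ((586.9999389648438, -0.524017333984375), (99.68212890625, 269.53228759765625), 1.9383957386016846)
[[532.5999755859375, 132.5], [541.7000122070312, -136.89999389648438], [641.4000244140625, -133.5], [632.2999877929688, 135.89999389648438]]
side [np.int32(957), np.int32(264)] ((590.09912109375, -33.01609802246094), (100.94652557373047, 341.6721496582031), 2.4436862468719482)
[[532.4000244140625, 135.5], [547.0, -205.8000030517578], [647.7999877929688, -201.5], [633.2000122070312, 139.8000030517578]]
7.95 [ 532.68 -164.74  197.66] [ 0.38 -0.19 -0.22] [-0.     0.032 -0.001]
```

Request:
{"api": "apply_moves", "payload": {
  "deltas": [
    [[0,0.008,-0.015,0,0,0,1],[0,0.06,-0.019,0,0,0,1],[0,0.12,-0.019,0,0,0,1],[0,0.18,-0.019,0,0,0,1],[0,0.235,-0.019,0,0,0,1],[0,0.26,-0.017,0,0,0,1],[0,0.26,-0.012,0,0,0,1],[0,0.26,-0.008,0,0,0,1]]
  ]
}}

```text
clock: 8.95
eef_pos: [524.8, 94.2, 197.8]
eef_rot: [-1.156, 1.57, -1.157]
wrist_force: [-1.3, 0.3, 1.3]
width: 0.004
```

Request:
{"api": "apply_moves", "payload": {
  "deltas": [
    [[0,0,0.004,0,0,0,1],[0,0,0.008,0,0,0,1],[0,0,0.011,0,0,0,1],[0,0,0.013,0,0,0,1]]
  ]
}}

```text
clock: 9.45
eef_pos: [537.6, 94.8, 197.6]
eef_rot: [-2.329, 1.571, -2.33]
wrist_force: [-2.6, -0.8, 1.2]
width: 0.007
```

```bash
python3 look.py 5
```

```text
9.45 [537.62  94.81 197.58] [-2.62 -0.83  1.24] [ 0.03   0.465 -0.021]
top [np.int32(1952)] ((593.7617797851562, -72.77545166015625), (261.4992370605469, 100.22652435302734), 87.35255432128906)
[[537.7000122070312, -201.10000610351562], [637.7999877929688, -205.6999969482422], [649.9000244140625, 55.5], [549.7000122070312, 60.099998474121094]]
side [np.int32(2876)] ((596.4547119140625, -36.143829345703125), (341.25, 102.2201156616211), 88.2778091430664)
[[540.2000122070312, -205.1999969482422], [642.4000244140625, -208.1999969482422], [652.7000122070312, 132.89999389648438], [550.5, 135.89999389648438]]
9.55 [537.75  94.92 197.62] [ 0.21 -0.97 -0.93] [-0.025  0.121 -0.027]
```

Request:
{"api": "apply_moves", "payload": {
  "deltas": [
    [[0,-0.008,-0.012,0,0,0,1],[0,-0.06,-0.017,0,0,0,1],[0,-0.12,-0.017,0,0,0,1],[0,-0.18,-0.017,0,0,0,1],[0,-0.235,-0.017,0,0,0,1],[0,-0.26,-0.015,0,0,0,1],[0,-0.26,-0.01,0,0,0,1],[0,-0.26,-0.006,0,0,0,1]]
  ]
}}

```text
clock: 10.55
eef_pos: [531.4, -163.7, 197.6]
eef_rot: [1.738, 1.57, 1.738]
wrist_force: [-2.3, -0.2, -0.1]
width: 0.006
```

Request:
{"api": "apply_moves", "payload": {
  "deltas": [
    [[0,0,0.002,0,0,0,1],[0,0,0.004,0,0,0,1],[0,0,0.0055,0,0,0,1],[0,0,0.007,0,0,0,1]]
  ]
}}

```text
clock: 11.05
eef_pos: [538.5, -164.4, 197.5]
eef_rot: [2.138, 1.571, 2.139]
wrist_force: [-0.6, 0.5, -0.5]
width: 0.008
```

```bash
python3 look.py 6
```

```text
11.05 [ 538.52 -164.35  197.51] [-0.57  0.45 -0.46] [0.014 0.212 0.056]
top [np.int32(2017)] ((599.3468017578125, -1.62957763671875), (104.43685150146484, 267.4037170410156), 1.7990309000015259)
[[543.0, 130.39999389648438], [551.4000244140625, -136.89999389648438], [655.7000122070312, -133.60000610351562], [647.2999877929688, 133.60000610351562]]
side [np.int32(894), np.int32(290)] ((603.6261596679688, -35.64604187011719), (108.5947036743164, 340.01458740234375), 0.5570258498191833)
[[547.7000122070312, 133.8000030517578], [551.0, -206.1999969482422], [659.5999755859375, -205.10000610351562], [656.2999877929688, 134.89999389648438]]
11.15 [ 538.66 -164.5   197.59] [0.03 0.12 0.13] [ 0.051  0.037 -0.014]
```

Request:
{"api": "apply_moves", "payload": {
  "deltas": [
    [[0,0,0.0015,0,0,0,1],[0,0,0.003,0,0,0,1]]
  ]
}}

```text
clock: 11.4
eef_pos: [541.3, -164.9, 197.6]
eef_rot: [-2.916, 1.571, -2.917]
wrist_force: [-1.4, -0.1, 0.4]
width: 0.002
```

```bash
cat > st.py <<'E'
from h import *
s=read_state();t=s['ft_torque'];print(s['clock'],s['eef_pos'].round(2),s['wrist_force'].round(2),t.round(3),'F from torque',round(t[1]/-.167,2),round(t[0]/.167,2))
E
python3 st.py
```

```text
11.4 [ 541.32 -164.93  197.63] [-1.38 -0.09  0.43] [-0.033  0.302  0.037] F from torque -1.81 -0.2
```

Request:
{"api": "apply_moves", "payload": {
  "deltas": [
    [[0,0,0.0015,0,0,0,1],[0,0,0.0025,0,0,0,1]]
  ]
}}

```text
clock: 11.65
eef_pos: [544.0, -164.9, 197.6]
eef_rot: [-1.196, 1.571, -1.197]
wrist_force: [-2.2, -1.2, 0.7]
width: 0.004
```

```bash
python3 st.py
```

```text
11.65 [ 543.95 -164.92  197.65] [-2.16 -1.18  0.72] [-0.196  0.532 -0.004] F from torque -3.18 -1.17
```

Request:
{"api": "apply_moves", "payload": {
  "deltas": [
    [[0,0.005,-0.012,0,0,0,1],[0,0.06,-0.018,0,0,0,1],[0,0.12,-0.018,0,0,0,1],[0,0.18,-0.018,0,0,0,1],[0,0.235,-0.018,0,0,0,1],[0,0.26,-0.016,0,0,0,1],[0,0.26,-0.012,0,0,0,1],[0,0.26,-0.008,0,0,0,1]]
  ]
}}

```text
clock: 12.65
eef_pos: [535.9, 94.1, 197.8]
eef_rot: [-1.168, 1.57, -1.169]
wrist_force: [-0.1, 0.2, 0.0]
width: 0.003
```

```bash
python3 look.py 7
```

```text
12.65 [535.93  94.15 197.78] [-0.07  0.23  0.03] [0.284 0.344 0.072]
top [np.int32(2053)] ((604.78564453125, -73.77153015136719), (106.33277893066406, 258.2427062988281), 1.090639591217041)
[[549.2000122070312, 54.29999923706055], [554.0999755859375, -203.89999389648438], [660.4000244140625, -201.89999389648438], [655.5, 56.29999923706055]]
side [np.int32(2877)] ((606.4595336914062, -36.029022216796875), (109.34519958496094, 339.96759033203125), 1.6066852807998657)
[[547.0, 132.39999389648438], [556.5999755859375, -207.5], [665.9000244140625, -204.39999389648438], [656.2999877929688, 135.39999389648438]]
12.75 [536.25  93.6  197.75] [ 0.19 -0.94  0.07] [-0.017  0.002  0.017]
```

Request:
{"api": "apply_moves", "payload": {
  "deltas": [
    [[0,0,0.0015,0,0,0,1],[0,0,0.003,0,0,0,1],[0,0,0.0045,0,0,0,1]]
  ]
}}

```text
clock: 13.12
eef_pos: [540.4, 94.8, 197.6]
eef_rot: [-2.917, 1.57, -2.918]
wrist_force: [-1.4, 0.1, 1.1]
width: 0.005
```

Request:
{"api": "apply_moves", "payload": {
  "deltas": [
    [[0,0,0.0015,0,0,0,1],[0,0,0.0025,0,0,0,1]]
  ]
}}

```text
clock: 13.38
eef_pos: [543.0, 95.4, 197.6]
eef_rot: [1.781, 1.571, 1.781]
wrist_force: [-1.9, 0.5, 0.2]
width: 0.006
```

```bash
python3 st.py
```

```text
13.375 [543.03  95.42 197.6 ] [-1.88  0.5   0.24] [0.076 0.413 0.011] F from torque -2.47 0.45
```

Small force-stopped steps from here.

Request:
{"api": "apply_moves", "payload": {
  "deltas": [
    [[0,0,0.0012,0,0,0,1]]
  ]
}}

```text
clock: 13.5
eef_pos: [544.0, 95.5, 197.5]
eef_rot: [2.835, 1.57, 2.835]
wrist_force: [-4.0, 0.1, 2.5]
width: 0.01
```

Request:
{"api": "apply_moves", "payload": {
  "deltas": [
    [[0,0,0.001,0,0,0,1]]
  ]
}}

```text
clock: 13.62
eef_pos: [544.4, 95.4, 197.5]
eef_rot: [3.048, 1.568, 3.048]
wrist_force: [-7.8, 1.4, 6.6]
width: 0.008
```

```bash
python3 st.py
```

```text
13.625 [544.43  95.45 197.52] [-7.83  1.37  6.56] [0.191 1.616 0.032] F from torque -9.67 1.15
```

Request:
{"api": "apply_moves", "payload": {
  "deltas": [
    [[0,0,-0.008,0,0,0,1],[0,-0.05,-0.013,0,0,0,1],[0,-0.11,-0.013,0,0,0,1],[0,-0.17,-0.013,0,0,0,1],[0,-0.23,-0.013,0,0,0,1],[0,-0.26,-0.01,0,0,0,1],[0,-0.26,-0.006,0,0,0,1],[0,-0.26,-0.0035,0,0,0,1]]
  ]
}}

```text
clock: 14.62
eef_pos: [541.9, -163.7, 197.5]
eef_rot: [0.904, 1.57, 0.904]
wrist_force: [0.7, -0.3, -0.0]
width: 0.002
```

```bash
python3 st.py
```

```text
14.625 [ 541.93 -163.74  197.55] [ 0.66 -0.28 -0.05] [0.046 0.04  0.028] F from torque -0.24 0.27
```

Request:
{"api": "apply_moves", "payload": {
  "deltas": [
    [[0,0,0.0012,0,0,0,1]]
  ]
}}

```text
clock: 14.75
eef_pos: [542.8, -163.2, 197.4]
eef_rot: [2.543, 1.57, 2.545]
wrist_force: [-3.0, 0.3, 1.1]
width: 0.007
```

Request:
{"api": "apply_moves", "payload": {
  "deltas": [
    [[0,0,0.0012,0,0,0,1]]
  ]
}}

```text
clock: 14.88
eef_pos: [543.8, -163.4, 197.5]
eef_rot: [2.581, 1.57, 2.582]
wrist_force: [-1.8, -0.3, 0.7]
width: 0.008
```

```bash
python3 st.py
```

```text
14.875 [ 543.83 -163.43  197.45] [-1.82 -0.35  0.72] [ 0.05   0.342 -0.035] F from torque -2.05 0.3
```

Request:
{"api": "apply_moves", "payload": {
  "deltas": [
    [[0,0,0.001,0,0,0,1]]
  ]
}}

```text
clock: 15.0
eef_pos: [545.1, -163.9, 197.5]
eef_rot: [2.242, 1.57, 2.243]
wrist_force: [-2.6, 1.0, 0.2]
width: 0.005
```

Request:
{"api": "apply_moves", "payload": {
  "deltas": [
    [[0,0,0.0008,0,0,0,1]]
  ]
}}

```text
clock: 15.12
eef_pos: [545.4, -164.1, 197.5]
eef_rot: [2.586, 1.569, 2.586]
wrist_force: [-3.8, 1.2, 3.3]
width: 0.004
```

```bash
python3 st.py
```

```text
15.125 [ 545.44 -164.05  197.46] [-3.75  1.23  3.27] [0.544 0.867 0.049] F from torque -5.19 3.26
```

Request:
{"api": "apply_moves", "payload": {
  "deltas": [
    [[0,0,-0.006,0,0,0,1],[0,0.05,-0.009,0,0,0,1],[0,0.1,-0.009,0,0,0,1],[0,0.129,-0.007,0,0,0,1],[0,0.129,-0.0045,0,0,0,1],[0,0.129,-0.003,0,0,0,1],[0,0.129,-0.0015,0,0,0,1]]
  ]
}}

```text
clock: 16.0
eef_pos: [544.2, -37.4, 197.7]
eef_rot: [-1.603, 1.57, -1.606]
wrist_force: [-3.1, -0.6, 2.7]
width: 0.007
```

Request:
{"api": "apply_moves", "payload": {
  "deltas": [
    [[0,0,0.001,0,0,0,1]]
  ]
}}

```text
clock: 16.12
eef_pos: [544.6, -37.2, 197.5]
eef_rot: [-2.926, 1.569, -2.928]
wrist_force: [-5.2, -2.3, 3.0]
width: 0.003
```

```bash
python3 st.py
```

```text
16.125 [544.59 -37.22 197.48] [-5.24 -2.34  2.98] [-0.368  1.158  0.025] F from torque -6.93 -2.21
```

Request:
{"api": "apply_moves", "payload": {
  "deltas": [
    [[0,0,0.0003,0,0,0,1],[0,0,0.0003,0,0,0,1]]
  ]
}}

```text
clock: 16.38
eef_pos: [544.9, -36.7, 197.4]
eef_rot: [-2.762, 1.569, -2.763]
wrist_force: [-5.3, -3.5, 2.3]
width: 0.007
```

```bash
python3 st.py
```

```text
16.375 [544.95 -36.75 197.45] [-5.28 -3.54  2.29] [-0.638  1.071  0.027] F from torque -6.41 -3.82
```

Request:
{"api": "apply_moves", "payload": {
  "deltas": [
    [[0,-0.0008,0.0003,0,0,0,1],[0,-0.0008,0.0005,0,0,0,1]]
  ]
}}

```text
clock: 16.62
eef_pos: [545.1, -36.9, 197.4]
eef_rot: [3.055, 1.568, 3.054]
wrist_force: [-5.9, -0.8, 4.4]
width: 0.005
```

```bash
python3 st.py
```

```text
16.625 [545.14 -36.94 197.39] [-5.87 -0.84  4.39] [-0.189  1.458 -0.023] F from torque -8.73 -1.13
```

Request:
{"api": "apply_moves", "payload": {
  "deltas": [
    [[0,0,0.0003,0,0,0,1],[0,0,0.0005,0,0,0,1]]
  ]
}}

```text
clock: 16.88
eef_pos: [545.3, -36.9, 197.4]
eef_rot: [3.049, 1.567, 3.048]
wrist_force: [-8.0, -0.9, 7.7]
width: 0.007
```

```bash
python3 st.py
```

```text
16.875 [545.33 -36.92 197.38] [-7.97 -0.93  7.7 ] [-0.201  1.782 -0.033] F from torque -10.67 -1.21
```

Request:
{"api": "apply_moves", "payload": {
  "deltas": [
    [[-0.0004,0,0.0001,0,0,0,1],[-0.0006,0,0.0002,0,0,0,1]]
  ]
}}

```text
clock: 17.12
eef_pos: [545.4, -36.9, 197.5]
eef_rot: [3.124, 1.567, 3.123]
wrist_force: [-6.3, -1.4, -0.9]
width: 0.005
```

```bash
python3 st.py
```

```text
17.125 [545.4  -36.9  197.49] [-6.27 -1.36 -0.9 ] [-0.279  1.368  0.016] F from torque -8.19 -1.67
```

Request:
{"api": "apply_moves", "payload": {
  "deltas": [
    [[-0.0001,0,0.0004,0,0,0,1],[-0.0002,0,0.0007,0,0,0,1]]
  ]
}}

```text
clock: 17.38
eef_pos: [545.6, -36.9, 197.5]
eef_rot: [3.112, 1.565, 3.111]
wrist_force: [-8.4, -0.7, 0.8]
width: 0.01
```

```bash
python3 st.py
```

```text
17.375 [545.65 -36.9  197.46] [-8.44 -0.66  0.81] [-0.249  1.798  0.003] F from torque -10.77 -1.49
```

Request:
{"api": "apply_moves", "payload": {
  "deltas": [
    [[-0.0001,0,0.0003,0,0,0,1],[-0.0001,0,0.0003,0,0,0,1],[-0.0001,0,0.0003,0,0,0,1]]
  ]
}}

```text
clock: 17.75
eef_pos: [545.8, -36.9, 197.5]
eef_rot: [3.105, 1.565, 3.104]
wrist_force: [-8.9, -1.3, 1.3]
width: 0.005
```

```bash
python3 st.py
```

```text
17.75 [545.79 -36.91 197.5 ] [-8.87 -1.3   1.32] [-0.237  1.887 -0.101] F from torque -11.3 -1.42
```

Request:
{"api": "apply_moves", "payload": {
  "deltas": [
    [[0,0,0.0003,0,0,0,1],[0,0,0.0003,0,0,0,1],[0,0,0.0003,0,0,0,1],[0,0,0.0003,0,0,0,1],[0,0,0.0003,0,0,0,1],[0,0,0.0003,0,0,0,1]]
  ]
}}

```text
clock: 18.5
eef_pos: [545.9, -36.9, 197.5]
eef_rot: [3.099, 1.565, 3.098]
wrist_force: [-8.4, -2.0, 2.1]
width: 0.001
```

```bash
python3 look.py 8
```

```text
18.5 [545.9  -36.91 197.49] [-8.37 -2.    2.1 ] [-0.184  2.032  0.011]
top [np.int32(676), np.int32(771)] ((606.4891967773438, -35.24415588378906), (102.71332550048828, 337.8304748535156), 0.08374100178480148)
[[554.9000244140625, 133.60000610351562], [555.4000244140625, -204.1999969482422], [658.0999755859375, -204.10000610351562], [657.5999755859375, 133.6999969482422]]
side [np.int32(1716)] ((607.254150390625, -82.0415267944336), (103.79674530029297, 245.74147033691406), 0.7603498101234436)
[[553.7000122070312, 40.099998474121094], [557.0, -205.60000610351562], [660.7999877929688, -204.1999969482422], [657.5, 41.5]]
18.6 [545.86 -36.94 197.47] [-8.87 -1.62  2.42] [-0.19   2.012  0.04 ]
```

View pics/side8.png

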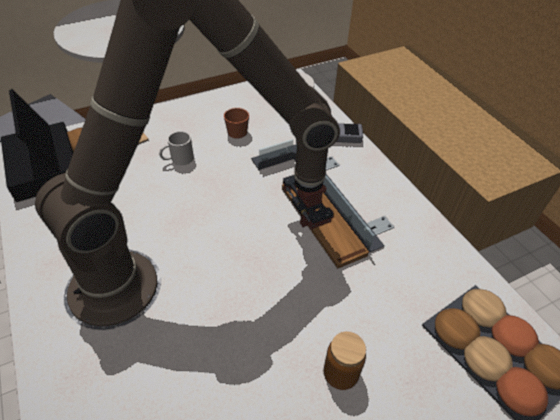

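Request:
{"api": "apply_moves", "payload": {
  "deltas": [
    [[0,0,0.0003,0,0,0,1],[-0.0001,0,0.0006,0,0,0,1],[-0.0001,0,0.0006,0,0,0,1],[-0.0001,0,0.0006,0,0,0,1],[-0.0001,0,0.0006,0,0,0,1]]
  ]
}}

```text
clock: 19.23
eef_pos: [546.1, -36.9, 197.5]
eef_rot: [3.092, 1.563, 3.091]
wrist_force: [-9.5, -1.0, 2.4]
width: 0.0
```

```bash
python3 st.py
```

```text
19.225 [546.1  -36.95 197.47] [-9.48 -0.97  2.4 ] [-0.274  2.368  0.009] F from torque -14.18 -1.64
```

Request:
{"api": "apply_moves", "payload": {
  "deltas": [
    [[0,0,0.0001,0,0,0,1],[0,0,0.0002,0,0,0,1],[0,0,0.0002,0,0,0,1],[0,0,0.0002,0,0,0,1],[0,0,0.0002,0,0,0,1],[0,0,0.0002,0,0,0,1]]
  ]
}}

```text
clock: 19.98
eef_pos: [546.2, -36.9, 197.5]
eef_rot: [3.084, 1.563, 3.083]
wrist_force: [-11.0, -1.4, 3.9]
width: 0.002
```

```bash
python3 st.py
```

```text
19.975 [546.16 -36.94 197.48] [-11.01  -1.44   3.95] [-0.23   2.511  0.011] F from torque -15.04 -1.38
```

Request:
{"api": "apply_moves", "payload": {
  "deltas": [
    [[0,0,-0.012,0,0,0,1],[0,-0.045,-0.02,0,0,0,1],[0,-0.105,-0.02,0,0,0,1],[0,-0.165,-0.02,0,0,0,1],[0.002,-0.205,-0.015,0,0,0,1],[0.004,-0.207,0.02,0,0,0,1],[0.0065,-0.207,0.053,0,0,0,1],[0.0065,-0.207,0.053,0,0,0,1]]
  ]
}}

```text
clock: 20.98
eef_pos: [604.1, -242.9, 192.0]
eef_rot: [-0.138, 1.568, -0.136]
wrist_force: [-0.8, -0.4, 0.0]
width: 0.005
```

```bash
python3 look.py 9
```

```text
20.975 [ 604.08 -242.87  192.02] [-0.81 -0.36  0.04] [ 0.05   0.076 -0.018]
top [np.int32(2500)] ((606.0292358398438, -13.59954833984375), (104.18128204345703, 300.96087646484375), 0.2575540244579315)
[[553.2999877929688, 136.60000610351562], [554.5999755859375, -164.3000030517578], [658.7999877929688, -163.8000030517578], [657.4000244140625, 137.10000610351562]]
side [np.int32(2659)] ((606.9442138671875, -33.44294738769531), (102.10234832763672, 341.44952392578125), 0.0988890528678894)
[[555.5999755859375, 137.1999969482422], [556.2000122070312, -204.3000030517578], [658.2999877929688, -204.10000610351562], [657.7000122070312, 137.39999389648438]]
21.075 [ 601.54 -243.52  191.94] [-0.6  -0.32  0.3 ] [ 0.081  0.008 -0.006]
```

View pics/side9.png

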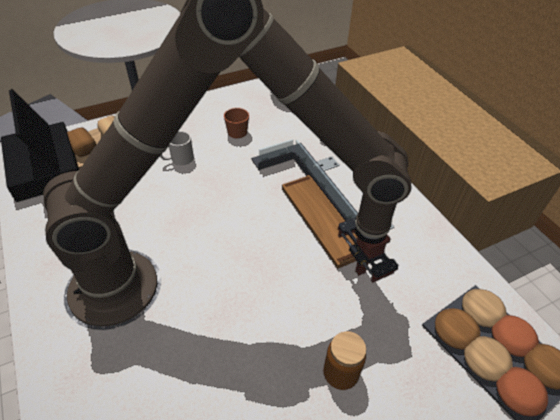

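Request:
{"api": "apply_moves", "payload": {
  "deltas": [
    [[0,0.008,0,0,0,0,1],[0,0.015,0,0,0,0,1],[0,0.02,0,0,0,0,1],[0,0.024,0,0,0,0,1],[0,0.028,0,0,0,0,1],[0,0.032,0,0,0,0,1],[0,0.036,0,0,0,0,1],[0,0.04,0,0,0,0,1]]
  ]
}}

```text
clock: 22.08
eef_pos: [601.8, -203.9, 192.2]
eef_rot: [-1.466, 1.57, -1.467]
wrist_force: [-1.4, -2.4, 0.9]
width: 0.006
```

```bash
python3 st.py; python3 look.py 10
```

```text
22.075 [ 601.75 -203.9   192.18] [-1.45 -2.41  0.91] [-0.549  0.091 -0.002] F from torque -0.54 -3.29
22.075 [ 601.75 -203.9   192.18] [-1.45 -2.41  0.91] [-0.549  0.091 -0.002]
top [np.int32(2215)] ((606.0001220703125, 12.264213562011719), (102.9184341430664, 269.6109619140625), 0.47279077768325806)
[[553.4000244140625, 146.60000610351562], [555.7000122070312, -123.0], [658.5999755859375, -122.0999984741211], [656.2999877929688, 147.5]]
side [np.int32(2481)] ((606.755859375, -33.288665771484375), (101.80634307861328, 358.9853515625), 0.04599479213356972)
[[555.7000122070312, 146.1999969482422], [556.0, -212.8000030517578], [657.7999877929688, -212.6999969482422], [657.5, 146.1999969482422]]
22.175 [ 601.84 -203.28  192.15] [-1.44 -2.43  0.72] [-0.284  0.189  0.098]
```

Request:
{"api": "apply_moves", "payload": {
  "deltas": [
    [[0,0.004,0,0,0,0,1],[0,0.009,0,0,0,0,1],[0,0.014,0,0,0,0,1],[0,0.019,0,0,0,0,1],[0,0.024,0,0,0,0,1],[0,0.029,0,0,0,0,1],[0,0.034,0,0,0,0,1],[0,0.038,0,0,0,0,1]]
  ]
}}

```text
clock: 23.18
eef_pos: [601.8, -165.3, 192.1]
eef_rot: [-2.754, 1.571, -2.754]
wrist_force: [-2.0, -4.0, 1.3]
width: 0.006
```

```bash
python3 look.py 11
```

```text
23.175 [ 601.79 -165.31  192.13] [-2.   -3.99  1.26] [-0.852  0.319  0.092]
top [np.int32(2195)] ((606.01025390625, 52.50495147705078), (263.5159912109375, 103.45768737792969), 89.98929595947266)
[[554.2999877929688, -79.19999694824219], [657.7000122070312, -79.30000305175781], [657.7999877929688, 184.3000030517578], [554.2999877929688, 184.3000030517578]]
side [np.int32(2343)] ((607.1495361328125, 5.2247161865234375), (102.24543762207031, 360.5256652832031), 0.1020992323756218)
[[555.7000122070312, 185.39999389648438], [556.2999877929688, -175.10000610351562], [658.5999755859375, -174.89999389648438], [658.0, 185.60000610351562]]
23.275 [ 601.89 -164.85  192.11] [-1.51 -1.2   0.44] [-0.442  0.353  0.046]
```

View pics/side11.png

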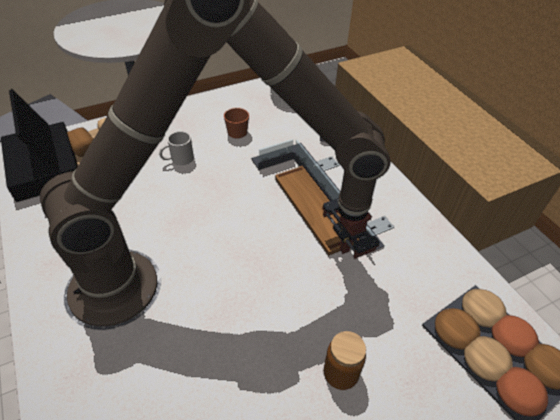

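Request:
{"api": "apply_moves", "payload": {
  "deltas": [
    [[0,0.005,0,0,0,0,1],[0,0.01,0,0,0,0,1],[0,0.015,0,0,0,0,1],[0,0.02,0,0,0,0,1],[0,0.025,0,0,0,0,1],[0,0.03,0,0,0,0,1],[0,0.035,0,0,0,0,1],[0,0.039,0,0,0,0,1]]
  ]
}}

```text
clock: 24.28
eef_pos: [601.8, -126.3, 192.1]
eef_rot: [-2.864, 1.57, -2.864]
wrist_force: [-1.9, -5.0, 1.5]
width: 0.007
```

```bash
python3 look.py 12
```

```text
24.275 [ 601.76 -126.33  192.12] [-1.94 -4.97  1.54] [-0.993  0.492  0.055]
top [np.int32(2173)] ((605.8860473632812, 91.65493774414062), (102.77336120605469, 260.71575927734375), 0.3771790564060211)
[[553.5999755859375, 221.6999969482422], [555.4000244140625, -39.0], [658.0999755859375, -38.400001525878906], [656.4000244140625, 222.3000030517578]]
side [np.int32(2243)] ((606.5037841796875, 48.60197448730469), (369.2120056152344, 102.21751403808594), 89.76173400878906)
[[554.5999755859375, -135.8000030517578], [656.7999877929688, -136.1999969482422], [658.4000244140625, 233.0], [556.2000122070312, 233.39999389648438]]
24.375 [ 601.83 -125.82  192.11] [-1.86 -3.25  1.65] [-0.586  0.54  -0.016]
```

Request:
{"api": "apply_moves", "payload": {
  "deltas": [
    [[0,0.0015,0,0,0,0,1],[0,0.003,0,0,0,0,1],[0,0.0045,0,0,0,0,1],[0,0.006,0,0,0,0,1],[0,0.0075,0,0,0,0,1],[0,0.009,0,0,0,0,1],[0,0.0105,0,0,0,0,1]]
  ]
}}

```text
clock: 25.25
eef_pos: [601.7, -116.3, 192.1]
eef_rot: [-2.417, 1.57, -2.417]
wrist_force: [-3.0, -4.0, 0.8]
width: 0.003
```

Request:
{"api": "apply_moves", "payload": {
  "deltas": [
    [[0,0.0015,0,0,0,0,1],[0,0.003,0,0,0,0,1]]
  ]
}}

```text
clock: 25.5
eef_pos: [601.7, -113.3, 192.1]
eef_rot: [-2.384, 1.57, -2.385]
wrist_force: [-2.1, -4.9, 1.0]
width: 0.003
```

```bash
python3 look.py 13
```

```text
25.5 [ 601.73 -113.3   192.1 ] [-2.14 -4.93  1.02] [-1.023  0.514  0.08 ]
top [np.int32(2170)] ((606.0028076171875, 104.51163482666016), (258.19903564453125, 103.70170593261719), 89.98986053466797)
[[554.0999755859375, -24.600000381469727], [657.7999877929688, -24.600000381469727], [657.9000244140625, 233.60000610351562], [554.2000122070312, 233.60000610351562]]
side [np.int32(2194)] ((606.9949951171875, 62.234153747558594), (102.72557830810547, 370.01898193359375), 0.23613296449184418)
[[554.9000244140625, 247.0], [556.4000244140625, -123.0], [659.0999755859375, -122.5999984741211], [657.5999755859375, 247.5]]
25.6 [ 601.73 -113.1   192.09] [-1.87 -4.73  1.75] [-0.932  0.557  0.101]
```

Left end ≈ 237; about 6 mm to go. Fine steps with force check.

Request:
{"api": "apply_moves", "payload": {
  "deltas": [
    [[0,0.0015,0,0,0,0,1],[0,0.0025,0,0,0,0,1]]
  ]
}}

```text
clock: 25.85
eef_pos: [601.7, -110.8, 192.1]
eef_rot: [-2.43, 1.57, -2.431]
wrist_force: [-3.4, -3.7, 0.7]
width: 0.004
```

Request:
{"api": "apply_moves", "payload": {
  "deltas": [
    [[0,0.0012,0,0,0,0,1]]
  ]
}}

```text
clock: 25.98
eef_pos: [601.7, -109.7, 192.1]
eef_rot: [-2.411, 1.57, -2.412]
wrist_force: [-2.3, -3.7, 0.7]
width: 0.008
```

Request:
{"api": "apply_moves", "payload": {
  "deltas": [
    [[0,0.001,0,0,0,0,1]]
  ]
}}

```text
clock: 26.1
eef_pos: [601.7, -108.6, 192.1]
eef_rot: [-2.547, 1.57, -2.548]
wrist_force: [-2.1, -5.7, 1.7]
width: 0.005
```

Request:
{"api": "apply_moves", "payload": {
  "deltas": [
    [[0,0.001,0,0,0,0,1]]
  ]
}}

```text
clock: 26.22
eef_pos: [601.7, -107.6, 192.1]
eef_rot: [-2.487, 1.57, -2.487]
wrist_force: [-2.8, -5.8, 1.5]
width: 0.003
```

Request:
{"api": "apply_moves", "payload": {
  "deltas": [
    [[0,0.001,0,0,0,0,1]]
  ]
}}

```text
clock: 26.35
eef_pos: [601.7, -106.6, 192.1]
eef_rot: [-2.554, 1.57, -2.555]
wrist_force: [-2.3, -4.3, 1.3]
width: 0.008
```

```bash
python3 st.py
```

```text
26.35 [ 601.7  -106.62  192.09] [-2.26 -4.33  1.35] [-1.074  0.564  0.024] F from torque -3.38 -6.43
```

Request:
{"api": "apply_moves", "payload": {
  "deltas": [
    [[0,0.001,0,0,0,0,1]]
  ]
}}

```text
clock: 26.48
eef_pos: [601.7, -105.7, 192.1]
eef_rot: [-2.458, 1.57, -2.459]
wrist_force: [-3.4, -4.1, 0.6]
width: 0.007
```

Request:
{"api": "apply_moves", "payload": {
  "deltas": [
    [[0,0.001,0,0,0,0,1]]
  ]
}}

```text
clock: 26.6
eef_pos: [601.7, -105.2, 192.1]
eef_rot: [-1.759, 1.57, -1.76]
wrist_force: [-2.6, -8.0, 0.1]
width: 0.003
```

```bash
python3 st.py
```

```text
26.6 [ 601.67 -105.15  192.13] [-2.63 -7.98  0.08] [-1.689  0.577  0.055] F from torque -3.46 -10.11
```

Request:
{"api": "apply_moves", "payload": {
  "deltas": [
    [[0,0.0003,0,0,0,0,1],[0,0.0003,0,0,0,0,1]]
  ]
}}

```text
clock: 26.85
eef_pos: [601.6, -105.1, 192.1]
eef_rot: [-1.769, 1.569, -1.77]
wrist_force: [-2.6, -6.7, 1.1]
width: 0.006
```

```bash
python3 st.py
```

```text
26.85 [ 601.61 -105.12  192.1 ] [-2.62 -6.71  1.08] [-1.506  0.493  0.041] F from torque -2.95 -9.02
```

Request:
{"api": "apply_moves", "payload": {
  "deltas": [
    [[0,0.0004,0,0,0,0,1],[0,0.0008,0,0,0,0,1]]
  ]
}}

```text
clock: 27.1
eef_pos: [601.6, -104.9, 192.1]
eef_rot: [-1.601, 1.569, -1.602]
wrist_force: [-1.7, -9.2, 0.3]
width: 0.004
```

```bash
python3 st.py
```

```text
27.1 [ 601.59 -104.89  192.14] [-1.67 -9.24  0.3 ] [-2.03   0.593  0.111] F from torque -3.55 -12.15
```

Request:
{"api": "apply_moves", "payload": {
  "deltas": [
    [[0,0.0003,0,0,0,0,1],[0,0.0004,0,0,0,0,1],[0,0.0004,0,0,0,0,1],[0,0.0004,0,0,0,0,1]]
  ]
}}

```text
clock: 27.6
eef_pos: [601.5, -104.8, 192.1]
eef_rot: [-1.62, 1.568, -1.622]
wrist_force: [-2.1, -9.4, -0.2]
width: 0.008
```

```bash
python3 look.py 14
```

```text
27.6 [ 601.52 -104.84  192.12] [-2.09 -9.41 -0.21] [-2.006  0.548  0.099]
top [np.int32(2167)] ((605.81494140625, 114.3808364868164), (103.6206283569336, 257.8129577636719), 0.2136409431695938)
[[553.5, 243.10000610351562], [554.5, -14.699999809265137], [658.0999755859375, -14.300000190734863], [657.0999755859375, 243.5]]
side [np.int32(2174)] ((607.5096435546875, 65.84158325195312), (104.2260513305664, 360.7201843261719), 0.17508019506931305)
[[554.7999877929688, 246.0], [555.9000244140625, -114.69999694824219], [660.2000122070312, -114.4000015258789], [659.0999755859375, 246.39999389648438]]
27.7 [ 601.53 -104.85  192.15] [-2.58 -9.51  0.43] [-2.06   0.53   0.059]
```

Request:
{"api": "apply_moves", "payload": {
  "deltas": [
    [[0,0.0004,0,0,0,0,1],[0,0.0007,0,0,0,0,1],[0,0.0007,0,0,0,0,1],[0,0.0007,0,0,0,0,1],[0,0.0007,0,0,0,0,1],[0,0.0007,0,0,0,0,1]]
  ]
}}

```text
clock: 28.45
eef_pos: [601.5, -104.7, 192.1]
eef_rot: [-1.584, 1.568, -1.586]
wrist_force: [-2.6, -10.2, 0.4]
width: 0.01
```

```bash
python3 st.py
```

```text
28.45 [ 601.46 -104.7   192.14] [ -2.6  -10.22   0.43] [-2.328  0.541  0.118] F from torque -3.24 -13.94
```

Request:
{"api": "apply_moves", "payload": {
  "deltas": [
    [[0,0.0002,0,0,0,0,1],[0,0.0002,0,0,0,0,1],[0,0.0002,0,0,0,0,1],[0,0.0002,0,0,0,0,1],[0,-0.003,0,0,0,0,1],[0,-0.01,0,0,0,0,1],[0,-0.035,0,0,0,0,1],[-0.02,-0.06,-0.01,0,0,0,1]]
  ]
}}

```text
clock: 29.45
eef_pos: [591.8, -161.9, 211.6]
eef_rot: [2.532, 1.569, 2.533]
wrist_force: [0.6, -0.6, 0.6]
width: 0.005
```

Request:
{"api": "apply_moves", "payload": {
  "deltas": [
    [[-0.04,-0.02,-0.02,0,0,0,1],[-0.08,-0.05,-0.06,0,0,0,1],[-0.1,-0.08,-0.1,0,0,0,1],[-0.1,-0.08,-0.1,0,0,0,1]]
  ]
}}

```text
clock: 29.95
eef_pos: [488.6, -246.1, 315.6]
eef_rot: [-0.327, 1.567, -0.334]
wrist_force: [0.8, -0.1, -0.8]
width: 0.002
```

```bash
python3 look.py 15
python3 - <<'E'
import cv2
for n,(a,b,e,f) in dict(top=(180,350,120,225),side=(240,400,130,290)).items():
    cv2.imwrite(f"pics/{n}15c.png",cv2.resize(cv2.imread(f"pics/{n}15.png")[e:f,a:b],None,fx=3.7,fy=3.7,interpolation=cv2.INTER_CUBIC))
E
```

```text
29.95 [ 488.59 -246.07  315.62] [ 0.82 -0.1  -0.75] [0.063 0.029 0.049]
top [np.int32(2956)] ((606.4742431640625, 73.8550033569336), (104.15640258789062, 341.60595703125), 0.30283403396606445)
[[553.5, 244.39999389648438], [555.2999877929688, -97.19999694824219], [659.5, -96.69999694824219], [657.5999755859375, 244.89999389648438]]
side [np.int32(1583)] ((607.076416015625, 120.74423217773438), (103.27593231201172, 252.81854248046875), 0.46530550718307495)
[[554.4000244140625, 246.6999969482422], [556.5, -6.099999904632568], [659.7000122070312, -5.199999809265137], [657.7000122070312, 247.60000610351562]]
30.05 [ 491.5  -242.61  313.53] [-0.26  0.86  0.23] [ 0.108 -0.032 -0.029]
```

View pics/top15c.png

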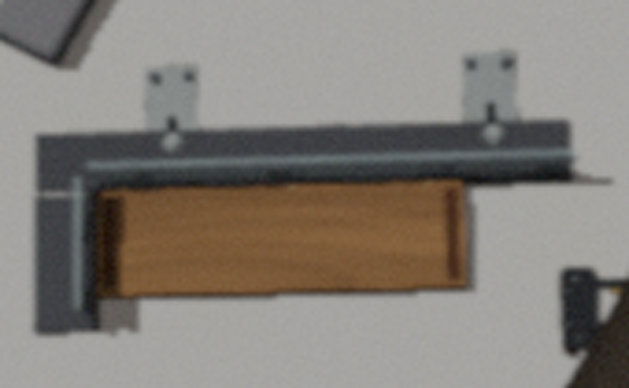

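View pics/side15c.png

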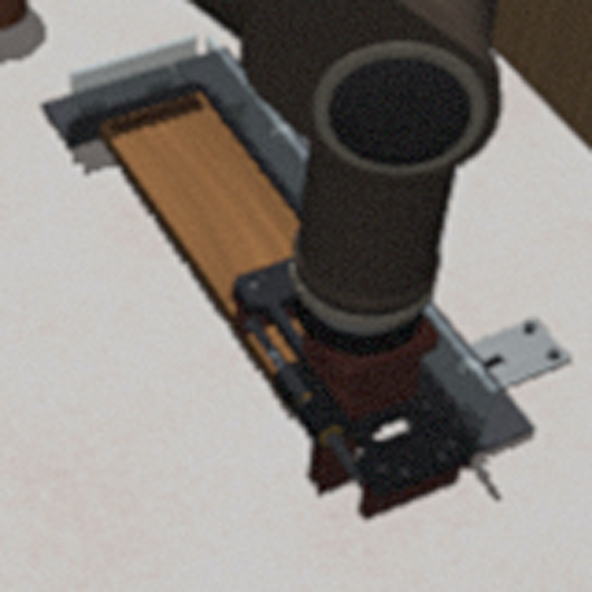

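Request:
{"api": "apply_moves", "payload": {
  "deltas": [
    [[0,0.05,0.005,0,0,0,1],[0,0.105,0.01,0,0,0,1],[0,0.16,0.015,0,0,0,1],[0,0.215,0.02,0,0,0,1],[0,0.27,0.025,0,0,0,1],[0,0.325,0.03,0,0,0,1],[0.03,0.37,0.033,0,0,0,1],[0.07,0.388,0.033,0,0,0,1]]
  ]
}}

```text
clock: 31.05
eef_pos: [525.1, 151.1, 241.6]
eef_rot: [1.058, 1.568, 1.064]
wrist_force: [0.2, 0.1, -0.1]
width: 0.004
```

Request:
{"api": "apply_moves", "payload": {
  "deltas": [
    [[0.035,0,0,0,0,0,1],[0.046,0,0,0,0,0,1],[0.046,0,0.004,0,0,0,1],[0.046,0,0.008,0,0,0,1]]
  ]
}}

```text
clock: 31.55
eef_pos: [534.0, 145.8, 197.4]
eef_rot: [0.379, 1.569, 0.378]
wrist_force: [0.1, 0.1, 0.0]
width: 0.002
```

```bash
python3 st.py
```

```text
31.55 [534.   145.83 197.41] [0.12 0.08 0.03] [ 0.008 -0.011 -0.058] F from torque 0.06 0.05
```

Request:
{"api": "apply_moves", "payload": {
  "deltas": [
    [[0,0,0.002,0,0,0,1],[0,0,0.004,0,0,0,1],[0,0,0.006,0,0,0,1]]
  ]
}}

```text
clock: 31.92
eef_pos: [539.2, 145.8, 196.6]
eef_rot: [0.565, 1.57, 0.564]
wrist_force: [-0.7, -0.2, -0.1]
width: 0.006
```

```bash
python3 st.py
```

```text
31.925 [539.19 145.83 196.55] [-0.74 -0.18 -0.13] [-0.004 -0.006  0.03 ] F from torque 0.03 -0.02
```

Request:
{"api": "apply_moves", "payload": {
  "deltas": [
    [[0,0,0.001,0,0,0,1]]
  ]
}}

```text
clock: 32.05
eef_pos: [540.1, 145.8, 196.3]
eef_rot: [0.55, 1.571, 0.55]
wrist_force: [0.2, -0.7, 0.4]
width: 0.005
```

```bash
python3 st.py
```

```text
32.05 [540.11 145.82 196.28] [ 0.25 -0.68  0.37] [ 0.028 -0.007 -0.009] F from torque 0.04 0.17
```

Request:
{"api": "apply_moves", "payload": {
  "deltas": [
    [[0,0,0.001,0,0,0,1]]
  ]
}}

```text
clock: 32.17
eef_pos: [541.0, 145.9, 196.1]
eef_rot: [2.844, 1.571, 2.844]
wrist_force: [-0.8, -0.2, -0.1]
width: 0.004
```

Request:
{"api": "apply_moves", "payload": {
  "deltas": [
    [[0,0,0.001,0,0,0,1]]
  ]
}}

```text
clock: 32.3
eef_pos: [542.0, 145.8, 196.1]
eef_rot: [-2.855, 1.571, -2.856]
wrist_force: [0.8, -0.0, 0.1]
width: 0.005
```

```bash
python3 st.py
```

```text
32.3 [542.   145.83 196.11] [ 0.83 -0.    0.11] [0.022 0.022 0.018] F from torque -0.13 0.13
```

Request:
{"api": "apply_moves", "payload": {
  "deltas": [
    [[0,0,0.0008,0,0,0,1]]
  ]
}}

```text
clock: 32.42
eef_pos: [542.8, 145.8, 196.1]
eef_rot: [-2.91, 1.571, -2.91]
wrist_force: [0.8, 0.3, 0.3]
width: 0.006
```

```bash
python3 st.py
```

```text
32.425 [542.82 145.85 196.08] [0.77 0.34 0.25] [ 0.012 -0.016 -0.011] F from torque 0.09 0.07
```

Request:
{"api": "apply_moves", "payload": {
  "deltas": [
    [[0,0,0.0006,0,0,0,1]]
  ]
}}

```text
clock: 32.55
eef_pos: [543.4, 145.9, 196.1]
eef_rot: [2.191, 1.571, 2.191]
wrist_force: [-0.5, 1.1, 0.2]
width: 0.005
```

```bash
python3 st.py
```

```text
32.55 [543.42 145.85 196.13] [-0.49  1.15  0.16] [ 0.081 -0.019 -0.023] F from torque 0.11 0.49
```

Request:
{"api": "apply_moves", "payload": {
  "deltas": [
    [[0,0,0.0007,0,0,0,1]]
  ]
}}

```text
clock: 32.67
eef_pos: [544.1, 145.8, 196.1]
eef_rot: [2.95, 1.571, 2.95]
wrist_force: [-0.8, -0.2, -0.2]
width: 0.005
```

```bash
python3 st.py
```

```text
32.675 [544.09 145.85 196.14] [-0.78 -0.17 -0.16] [ 0.045  0.448 -0.009] F from torque -2.68 0.27
```

Request:
{"api": "apply_moves", "payload": {
  "deltas": [
    [[0,0,0.0005,0,0,0,1]]
  ]
}}

```text
clock: 32.8
eef_pos: [544.3, 145.8, 196.1]
eef_rot: [-3.067, 1.57, -3.067]
wrist_force: [-2.9, 0.1, 2.2]
width: 0.004
```

```bash
python3 st.py
```

```text
32.8 [544.27 145.85 196.07] [-2.86  0.15  2.22] [ 0.035  0.567 -0.047] F from torque -3.39 0.21
```

Request:
{"api": "apply_moves", "payload": {
  "deltas": [
    [[-0.0003,0,0.0005,0,0,0,1]]
  ]
}}

```text
clock: 32.92
eef_pos: [544.5, 145.9, 196.1]
eef_rot: [-3.028, 1.569, -3.028]
wrist_force: [-2.2, 0.3, -2.3]
width: 0.01
```

```bash
python3 st.py
```

```text
32.925 [544.48 145.89 196.12] [-2.21  0.25 -2.34] [ 0.111  0.68  -0.013] F from torque -4.07 0.66
```

Request:
{"api": "apply_moves", "payload": {
  "deltas": [
    [[-0.0002,0,0.0004,0,0,0,1]]
  ]
}}

```text
clock: 33.05
eef_pos: [544.7, 146.0, 196.2]
eef_rot: [-3.037, 1.569, -3.037]
wrist_force: [-3.8, 0.9, -0.8]
width: 0.006
```

```bash
python3 st.py
```

```text
33.05 [544.71 145.96 196.17] [-3.78  0.87 -0.8 ] [0.205 0.945 0.021] F from torque -5.66 1.23
```

Request:
{"api": "apply_moves", "payload": {
  "deltas": [
    [[-0.0001,0,0.0005,0,0,0,1],[-0.0001,0,0.0005,0,0,0,1]]
  ]
}}

```text
clock: 33.3
eef_pos: [545.0, 146.1, 196.2]
eef_rot: [-3.072, 1.568, -3.072]
wrist_force: [-5.7, 0.7, -1.3]
width: 0.003
```

```bash
python3 st.py
```

```text
33.3 [544.99 146.08 196.19] [-5.65  0.68 -1.33] [0.283 1.27  0.016] F from torque -7.6 1.7
```

Request:
{"api": "apply_moves", "payload": {
  "deltas": [
    [[0,0,-0.004,0,0,0,1],[0,0,-0.02,0,0,0,1],[-0.05,0,-0.06,0,0,0,1],[-0.1,0,-0.1,0,0,0,1],[-0.15,0,-0.12,0,0,0,1],[-0.15,-0.03,-0.12,0,0,0,1],[-0.15,-0.03,-0.12,0,0,0,1]]
  ]
}}

```text
clock: 34.17
eef_pos: [426.3, 114.3, 348.1]
eef_rot: [0.429, 1.567, 0.425]
wrist_force: [0.3, 0.3, -0.1]
width: 0.003
```

```bash
python3 look.py 16
python3 - <<'E'
import cv2
for n,(a,b,e,f) in dict(top=(180,350,120,225),side=(240,400,130,290)).items():
    cv2.imwrite(f"pics/{n}16c.png",cv2.resize(cv2.imread(f"pics/{n}16.png")[e:f,a:b],None,fx=3.7,fy=3.7,interpolation=cv2.INTER_CUBIC))
E
```

```text
34.175 [426.33 114.33 348.11] [ 0.25  0.28 -0.13] [ 0.015  0.008 -0.016]
top [np.int32(2627)] ((605.879150390625, 73.53361511230469), (104.34786224365234, 340.49676513671875), 0.30817845463752747)
[[552.7999877929688, 243.5], [554.5999755859375, -97.0], [659.0, -96.4000015258789], [657.0999755859375, 244.10000610351562]]
side [np.int32(2809)] ((606.4022216796875, 74.16480255126953), (345.45465087890625, 104.49010467529297), 89.98164367675781)
[[554.0999755859375, -98.5], [658.5999755859375, -98.5999984741211], [658.7000122070312, 246.89999389648438], [554.2000122070312, 246.89999389648438]]
34.275 [426.32 116.02 347.06] [-1.    0.62  0.49] [-0.022  0.035 -0.035]
```

View pics/top16c.png

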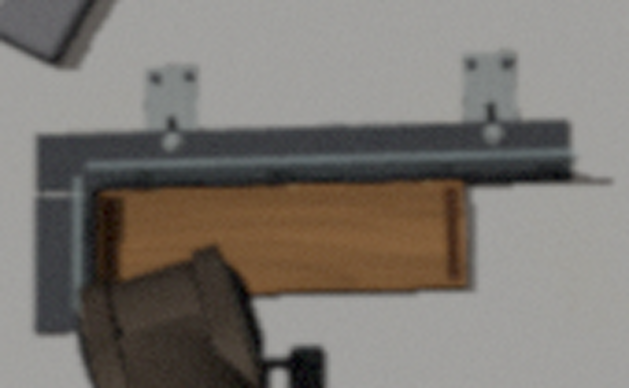

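View pics/side16c.png

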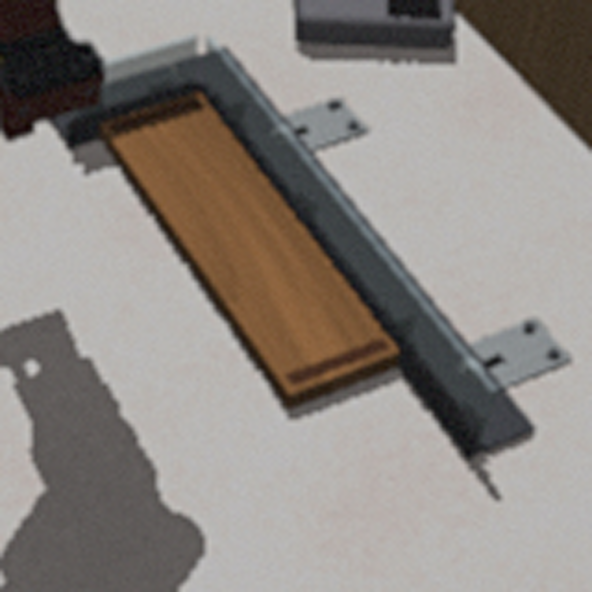

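Run:
```python
from station import ticket
print(ticket.finish_job())
```

```text
the job is handed in; nothing more can be done
None
```

The board lies flush along the rail with its left end against the return. I handed the job in at about 34 s with the robot clear of everything.

- **To the rail:** I pushed the right and left ends by turns, with small force-checked steps at the end. Contact was felt at both ends. The felt rail is about 0.25° askew, with its inner face near x = 657 mm.
- **Press on the rail:** I pressed at the middle for about 2.5 s, with the wrist force rising from about 8 N to about 11 N. The drag measured in the slide that followed was about 2.5 N at first, rising to 4–5 N with rubbing on the rail. That makes it roughly 6 N or a little more beyond drag.
- **Along the rail:** I slid it about 108 mm until it stopped on the return. I then pressed there for about 1.5 s at 9.2–10.5 N, which is about 5–6 N beyond the drag.
- **After the slide:** I backed off and touched the left end again with up to about 6 N. It met a stop exactly on the rail line felt earlier, so that end had not come away. I did not feel the right end again.
- **Last pictures:** the board's angle reads 0.3° from the top camera and 0.0° from the side camera. Both agree with the rail within their error. Its left end reads at y = 244–247 mm, against about 243–245 mm for the return.
- **Guard, mug, jar and pot:** the guard shows no sign of having shifted. The arm stayed well clear of the mug, the jar and the pot.

**Force readings:** force worked out from the wrist torque, taking the fingertips as the lever, came out about a third higher than the direct reading (up to about 15 N at the end of the rail press). I went by the direct reading, which never passed about 11 N.

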